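Make up two board kits at the assembly bench

ROBOT

A 6-joint arm with a two-finger parallel gripper is mounted at the origin on the work surface. World frame = base frame: x ahead of the robot, y to its left, z up, the work surface at z = 0. Lengths are in m, angles in degrees, forces in N, time in s.
With the tool pointing down it reaches from about 0.3 to 0.75 m from the base axis. Payload 8.5 kg.
Tool frame: the origin (TCP) lies on the centre line of the jaws, within the pads' length; the fingertips stand 14 mm ahead of it and the grasp point (between the pads) lies 5 mm behind it; z points along the fingers, x is the direction in which the jaws open and shut, and the axes are right-handed (so a half turn about z gives the same grasp; the last joint's range is limited). The gripper opens to 85 mm and grips with 20 to 120 N. Pads are 22 mm wide; open, the fingers measure 114 mm over their backs; the gripper's body (76 mm by 85 mm) begins 54 mm behind the grasp point. The pads swing forward as they close: fully open they stand 13 mm farther back than shut.
Start: joints at [52.122, 21.807, 74.336, -0, 83.858, -12.336], TCP at [0.237, 0.496, 0.245] pointing down, gripper open.
Joint ranges: [-178.18, 178.18], [-50.72, 133.34], [12.68, 142.11], [-81.47, 261.47], [9.98, 163.14], [-165.26, 165.26]. Speed limits (degrees/s): [136.94, 136.94, 180, 180, 180, 180].

INTERFACE

Orientations are given as a 3x3 rotation matrix whose columns are the frame's x, y, z axes.
In Python, from rig import * gives the robot as it stands.
- The arm moves only by the shell command python3 -m crank 'ROWS' [FORCE]. ROWS is JSON, one flat list of numbers, 7 for each row, row after row: the turn, a rotation vector about the world's x, y, z in rad, then the shift along the world's x, y, z in m, then the opening in per cent of the stroke, from 0 (shut) to 100 (fully open). A call has 1 to 20 rows; each row shifts and turns the commanded pose from where the row before left it; what a row does not reach is not made up. A row lasts 1/10 s, in which the tool goes at most 50 mm and 8.59 degrees, less where a joint would pass 70% of its speed; a pose out of reach is approached as far as the arm can. A call is refused whole if a number of a shift passes 0.05 or a number of a turn 0.15, either way. A call with a gripper value outside its range is refused whole. The fingers move at their own pace and stop on an object; FORCE is the grip in N (left out, the last holds). Time passes only in rows, so rows that do not move let the fingers close. It gives the time, the measured TCP pose, the force and the opening at its end, in the units of the state.
- observe(): the state, without advancing time (a new reading comes with each control period).
- get_image(name): name is "side" or "top"; returns a dict with "frame" (420x560x3 uint8, red, green, blue), "fov_y" (degrees; the focal length in pixels is half the picture's height over the tangent of half this angle, whatever the lens; pixels are square), "cx", "cy" (the principal point, pixels), "world_to_cam" (4x4, takes a point from world to camera coordinates). Camera axes: x right, y up, looking along -z (the intrinsics and any distortion apply to the point x, -y, -z); pixel columns grow to the right and rows downward; lengths in m; the calibration is good to about 2 mm. A picture is of the moment at which its call begins. There is no depth.
- close_job(): hands the job in, once; it reports no verdict.
The state is a dict: "time_s": time; "q": joint angles; "qvel": joint speeds; "joint_efforts": joint torques, N m; "position": TCP position; "tool_rot": TCP orientation; "ft_force": force on the tool from outside, world axes, zero at the start; "wrist_torque": the same for the moment, N m; "grip_width": finger opening in m.
Only numpy, scipy, OpenCV 4.12 (cv2) and the standard library are available. Lean on these libraries where they do the work, as an engineer would, in place of code of your own. Each camera call takes 0.05 s, during which the arm holds its last target. There are 200 camera calls.

TASK

Make up the two kits for hand assembly from the parts in the cream stock tray. The kit tray with the broad, nearly square circuit board gets the transformer, the large capacitor and the heat sink; the kit tray with the long narrow board gets the relay and the small capacitor. Set each part down without dropping it, upright on its pins in a compartment of its own, and leave the terminal block and the ring choke where they are in the stock.

Things in the scene. Friction and masses are not known exactly. Their poses are not given: they have to be found in the camera images.
- kit_square: Low grey tray, fixed, 237 (x) x 175 (y) mm; floor 3, rim 14, dividers 10 mm high. Origin: centre of underside, z up. Its +y half holds a bare green circuit board: the broad, nearly square one, 100 x 80 mm. Its -y half has three empty compartments, each 75 (x) x 79 (y) mm, centred at x = -78, 0, 78 and y = -45.5 mm in the tray's frame.
- kit_strip: Low grey tray, fixed, 237 (x) x 175 (y) mm; floor 3, rim 14, dividers 10 mm high. Origin: centre of underside, z up. Its +y half holds a bare green circuit board: the long narrow one, 190 x 40 mm, along x. Its -y half has three empty compartments, each 75 (x) x 79 (y) mm, centred at x = -78, 0, 78 and y = -45.5 mm in the tray's frame.
- transformer: Board-mount transformer: laminated steel core, copper windings in a white bobbin, 42 (x) x 35 (y) x 36 (z) mm, about 0.16 kg; grips like a solid block. Starts upright on the 3 mm floor of the cream stock tray (260 mm square, rim 10 mm high, fixed), 70 mm or more from its neighbours, centre to centre. Origin: centre of its underside (pin tips); z up.
- capacitor_large: The larger of the two can capacitors: upright black cylinder with bright flat top, diameter 35 mm, height 50 mm, about 60 g. Starts upright on the 3 mm floor of the cream stock tray (260 mm square, rim 10 mm high, fixed), 70 mm or more from its neighbours, centre to centre. Origin: centre of its underside (pin tips); z up.
- heat_sink: Bare aluminium finned heat sink, upright fins to both sides, 42 (x) x 25 (y) x 38 (z) mm, about 50 g; grips like a solid block. Starts upright on the 3 mm floor of the cream stock tray (260 mm square, rim 10 mm high, fixed), 70 mm or more from its neighbours, centre to centre. Origin: centre of its underside (pin tips); z up.
- relay: Plain black box-shaped relay, 29 (x) x 15 (y) x 26 (z) mm, about 20 g. Starts upright on the 3 mm floor of the cream stock tray (260 mm square, rim 10 mm high, fixed), 70 mm or more from its neighbours, centre to centre. Origin: centre of its underside (pin tips); z up.
- capacitor_small: The smaller of the two can capacitors: upright black cylinder with bright flat top, diameter 22 mm, height 34 mm, about 20 g. Starts upright on the 3 mm floor of the cream stock tray (260 mm square, rim 10 mm high, fixed), 70 mm or more from its neighbours, centre to centre. Origin: centre of its underside (pin tips); z up.
- terminal_block: Three-way green terminal block with three screw heads on top, 36 (x) x 14 (y) x 18 (z) mm; in neither kit, stays in the stock. Starts upright on the 3 mm floor of the cream stock tray (260 mm square, rim 10 mm high, fixed), 70 mm or more from its neighbours, centre to centre. Origin: centre of its underside (pin tips); z up.
- ring_choke: Ring choke lying flat: ring core wound with copper wire, diameter 36 mm, height 16 mm; in neither kit, stays in the stock. Starts upright on the 3 mm floor of the cream stock tray (260 mm square, rim 10 mm high, fixed), 70 mm or more from its neighbours, centre to centre. Origin: centre of its underside (pin tips); z up.

How it is judged:
By the outcome, as a careful person would: the job done as asked, in the order asked, and still so for the second after the job is handed in, with the robot touching nothing.
It also fails if it takes over 109 s, if anything falls off the work surface, if the arm or the gripper's body presses on something with over 40 N, if the wrist force passes 120 N, or if a joint passes its speed limit or range.

## Working session

There is one attempt and no reset: what is moved stays moved. The work goes in short steps, Python scripts to look and compute and a shell command to move; the robot and the scene stay as the last step left them, time stands still between calls to the robot, and variables do not carry over. Pictures are saved under pics/ and viewed, about 12 in all and at most 16, crops included, and the job is handed in when it is done.

```bash
ls; mkdir -p pics; python3 - <<'E'
from rig import *
import cv2
print(observe())
for n in("top","side"):
    d=get_image(n); cv2.imwrite(f"pics/{n}0.png",cv2.cvtColor(d["frame"],cv2.COLOR_RGB2BGR)); print({k:v for k,v in d.items() if k!="frame"})
E
```

```text
pics
{'time_s': 0.0, 'q': array([ 5.21207908e+01,  2.18420641e+01,  7.43862922e+01,  2.52788584e-04,
        8.38572004e+01, -1.23352028e+01]), 'qvel': array([-0.10700101, -0.03484944,  0.02178699, -0.04643611,  0.11884388,
        0.00338449]), 'joint_efforts': array([-2.59481430e-04, -4.48456371e+01, -2.31277728e+01, -1.30048529e-04,
        4.66024343e-03, -1.62120455e-05]), 'position': array([0.23698455, 0.49601824, 0.24469264]), 'tool_rot': array([[ 4.31203965e-01,  9.02254007e-01, -9.20312918e-04],
       [ 9.02253299e-01, -4.31204826e-01, -1.17593500e-03],
       [-1.45783544e-03, -3.23287531e-04, -9.99998885e-01]]), 'ft_force': array([-0.12210707,  0.29399734, -0.39633555]), 'wrist_torque': array([-0.01107059, -0.05971199, -0.03029768]), 'grip_width': 0.08529807956430284}
{'fov_y': 42.725557633216326, 'cx': 276.12843798593053, 'cy': 213.20036741280776, 'world_to_cam': array([[-0.02978424, -0.99952305,  0.00815867,  0.01543282],
       [ 0.99753316, -0.0292039 ,  0.06383359, -0.57961826],
       [-0.06356487,  0.01003978,  0.99792721, -1.00654123],
       [ 0.        ,  0.        ,  0.        ,  1.        ]])}
{'fov_y': 51.17630349456829, 'cx': 280.3254351151366, 'cy': 210.19564734429133, 'world_to_cam': array([[-0.92459986, -0.38072278, -0.01285538,  0.53316537],
       [ 0.21027308, -0.53821433,  0.81615597, -0.17101293],
       [-0.31764812,  0.75191455,  0.57768865, -0.65467184],
       [ 0.        ,  0.        ,  0.        ,  1.        ]])}
```

View pics/top0.png

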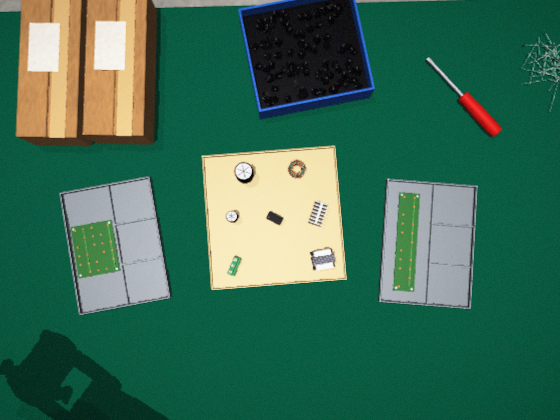

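View pics/side0.png

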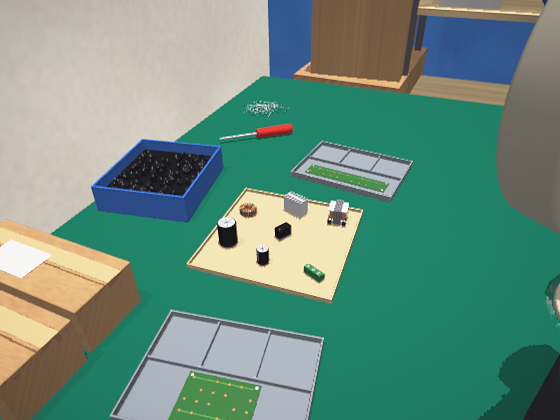

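The top view shows the stock tray at (274,218) with the large capacitor (244,172), choke (297,169), small capacitor (232,216), relay (275,218), heat sink (318,213), transformer (322,259) and terminal block (234,266). The square-board kit is at (115,245) and the strip-board kit at (429,244), both with their boards to the left (+y). The side view agrees.

```bash
cat > h.py <<'E'
import numpy as np, cv2
from rig import *
def ray(d,p,z):
    f=210/np.tan(np.radians(d["fov_y"]/2)); M=d["world_to_cam"]; R=M[:3,:3]; c=-R.T@M[:3,3]
    p=np.atleast_2d(np.asarray(p,float))
    v=np.c_[(p[:,0]-d["cx"])/f,-(p[:,1]-d["cy"])/f,-np.ones(len(p))]@R
    return (c+v*((z-c[2])/v[:,2])[:,None])
def proj(d,P):
    f=210/np.tan(np.radians(d["fov_y"]/2)); M=d["world_to_cam"]
    q=np.atleast_2d(P)@M[:3,:3].T+M[:3,3]
    return np.c_[d["cx"]-f*q[:,0]/q[:,2],d["cy"]+f*q[:,1]/q[:,2]]
def rect(X):
    (c,s,a)=cv2.minAreaRect((np.asarray(X)[:,:2]*1000).astype(np.float32)); return np.round(c,1),np.round(s,1),round(a,1)
def save(d,n,x0,y0,w,h,k):
    cv2.imwrite(n,cv2.cvtColor(cv2.resize(d["frame"][y0:y0+h,x0:x0+w],None,fx=k,fy=k,interpolation=cv2.INTER_CUBIC),cv2.COLOR_RGB2BGR))
E
python3 - <<'E'
from h import *
d=get_image("top"); im=d["frame"]; M=d["world_to_cam"]; print("cam",-M[:3,:3].T@M[:3,3])
hsv=cv2.cvtColor(im,cv2.COLOR_RGB2HSV); H,S,V=cv2.split(hsv)
green=((H>60)&(H<100)&(S>120)&(V<140)).astype(np.uint8)
fg=cv2.morphologyEx(1-green,cv2.MORPH_OPEN,np.ones((3,3)))
C,_=cv2.findContours(fg,cv2.RETR_EXTERNAL,cv2.CHAIN_APPROX_NONE)
for c in C:
    if cv2.contourArea(c)>8000:
        c=cv2.convexHull(c)[:,0]; m=c.mean(0)
        z=.010 if 200<m[0]<340 else .014
        print("obj",m.round(),"rect",rect(ray(d,c,z)), "aprx px",cv2.approxPolyDP(c,8,True)[:,0].tolist())
cream=((H>12)&(H<35)&(S>40)&(V>150)).astype(np.uint8)
cream[:,:205]=0;cream[:,345:]=0;cream[:148]=0;cream[290:]=0
C,_=cv2.findContours(cv2.morphologyEx(1-cream,cv2.MORPH_OPEN,np.ones((2,2))),cv2.RETR_LIST,cv2.CHAIN_APPROX_NONE)
ht=[.053,.019,.037,.029,.041,.039,.021]; px=[(244,172),(297,169),(232,216),(275,218),(318,213),(322,259),(234,266)]
nm="capL choke capS relay sink trafo term".split()
for c in C:
    a=cv2.contourArea(c); m=c[:,0].mean(0)
    if 40<a<2000:
        i=int(np.argmin([np.hypot(*(m-p)) for p in px]))
        print(nm[i],m.round(1),a,"top",rect(ray(d,c[:,0],ht[i])),"floor",rect(ray(d,c[:,0],.003)))
save(d,"pics/stock.png",200,145,150,145,4)
E
```

```text
cam [0.51466742 0.0086038  1.04132808]
obj [423. 246.] rect (array([ 514.8, -290.5]), array([177.8, 237.7]), 83.8) aprx px [[387, 178], [477, 185], [470, 308], [378, 300]]
obj [116. 237.] rect (array([529.7, 307.9]), array([237.7, 178.3]), 8.9) aprx px [[150, 177], [170, 297], [79, 314], [59, 193]]
obj [278. 218.] rect (array([574. ,   3.9]), array([261.3, 261.3]), 2.8) aprx px [[334, 145], [346, 279], [211, 289], [201, 155]]
obj [189.  88.] rect (array([860., 122.]), array([816.8, 287.4]), 88.5) aprx px [[416, 0], [368, 97], [152, 144], [36, 145], [15, 135], [0, 0]]
term [235.  266.5] 128.0 top (array([481. ,  79.1]), array([14.8, 37.4]), 66.7) floor (array([480.4,  80.3]), array([15., 38.]), 66.7)
trafo [323.3 260. ] 390.5 top (array([488.3, -87.6]), array([36.6, 43.2]), 7.7) floor (array([487.3, -91. ]), array([37.9, 44.8]), 7.7)
relay [275.4 218.6] 111.0 top (array([5.694e+02, 3.000e-01]), array([28.7, 16.1]), 61.7) floor (array([5.708e+02, 1.000e-01]), array([29.5, 16.5]), 61.7)
capS [232.8 217.1] 95.5 top (array([573.4,  79.9]), array([21.2, 19.8]), 43.5) floor (array([575.4,  82.3]), array([22. , 20.5]), 43.5)
sink [318.6 215.1] 242.0 top (array([574.8, -81.5]), array([23.9, 43.8]), 71.6) floor (array([577. , -84.9]), array([24.8, 45.5]), 71.6)
capL [245.2 173.3] 291.5 top (array([653.5,  53.6]), array([38.2, 34.1]), 43.3) floor (array([660.5,  55.9]), array([40.2, 35.9]), 43.3)
```

View pics/stock.png

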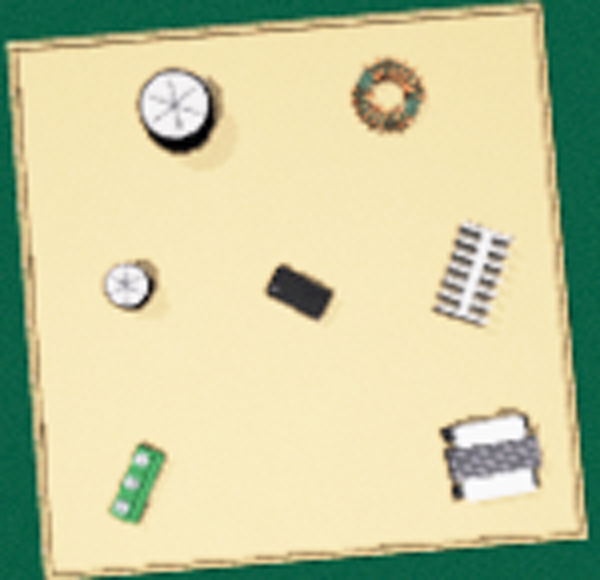

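Sizes match the given ones (stock 261, kits 238 × 178, parts within 2 mm), so the calibration is good. First the transformer at (488,-88) mm, with the jaws at 7.7°.

```bash
python3 -m crank '[0,0,-0.066,0.0167,-0.039,-0.006,100,0,0,-0.066,0.0167,-0.039,-0.006,100,0,0,-0.066,0.0167,-0.039,-0.006,100,0,0,-0.066,0.0167,-0.039,-0.006,100,0,0,-0.066,0.0167,-0.039,-0.006,100,0,0,-0.066,0.0167,-0.039,-0.006,85,0,0,-0.066,0.0167,-0.039,-0.006,85,0,0,-0.066,0.0167,-0.039,-0.006,85,0,0,-0.066,0.0167,-0.039,-0.006,80,0,0,-0.066,0.0167,-0.039,-0.006,80,0,0,-0.066,0.0167,-0.039,-0.006,75,0,0,-0.066,0.0167,-0.039,-0.006,75,0,0,-0.066,0.0167,-0.039,-0.006,75,0,0,-0.066,0.0167,-0.039,-0.006,75,0,0,-0.066,0.0167,-0.039,-0.006,75,0,0,0,0,0,0,75,0,0,0,0,0,0,75]' 40
python3 - <<'E'
from h import *
d=get_image("top"); im=d["frame"]
for n,p,r,z in(("L",(244,171),12,.053),("S",(232,216),9,.037)):
    x,y=p; g=im[y-r:y+r,x-r:x+r].astype(float); m=((g.min(2)>170)&((g.max(2)-g.min(2))<35)).astype(np.uint8)
    c=max(cv2.findContours(m,0,1)[0],key=cv2.contourArea); (u,v),R=cv2.minEnclosingCircle(c); print(n,u+x-r,v+y-r,R,ray(d,(u+x-r,v+y-r),z))
E
```

```text
time_s: 1.85
position: [0.4874, -0.0892, 0.1548]
tool_rot: [[0.991, 0.134, -0.001], [0.134, -0.991, 0.001], [-0.001, -0.001, -1.0]]
ft_force: [-0.3, -0.2, -0.2]
grip_width: 0.0645
L 243.07894706726074 170.76315784454346 8.115013122558594 [[0.65818029 0.05753404 0.053     ]]
S 230.91666650772095 215.77777767181396 5.228302955627441 [[0.57628337 0.08327766 0.037     ]]
```

```bash
python3 -m crank '[0,0,0,0.0005,0.001,-0.025,75,0,0,0,0,0,-0.03,75,0,0,0,0,0,-0.03,75,0,0,0,0,0,-0.025,75,0,0,0,0,0,-0.012,75,0,0,0,0,0,-0.006,75,0,0,0,0,0,0,75,0,0,0,0,0,0,20,0,0,0,0,0,0,20,0,0,0,0,0,0,20,0,0,0,0,0,0,20,0,0,0,0,0,0,20,0,0,0,0,0,0,20,0,0,0,0,0,0,20]' 40
python3 - <<'E'
from h import *
d=get_image("side"); save(d,"pics/s1.png",180,130,230,170,3)
E
```

```text
time_s: 3.3
position: [0.4887, -0.0878, 0.0284]
tool_rot: [[0.991, 0.135, 0.002], [0.135, -0.991, -0.001], [0.002, 0.001, -1.0]]
ft_force: [1.1, 1.9, 6.9]
grip_width: 0.0345
```

View pics/s1.png

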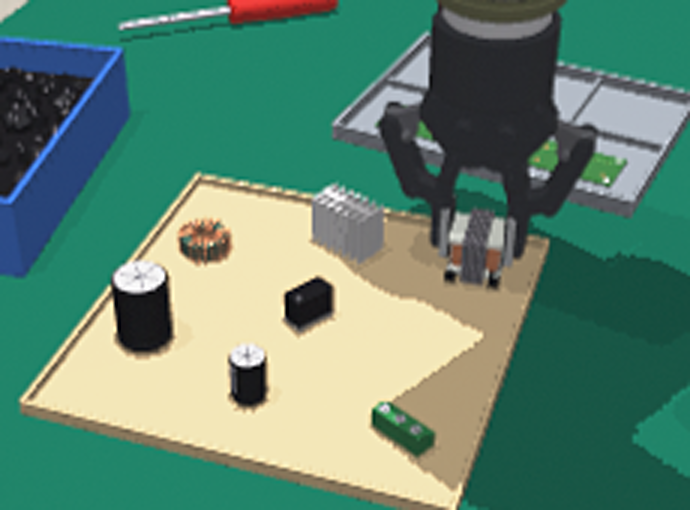

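The transformer (crop ~(475,245)) is between the jaws, grip width 34.5 mm. Carrying it to the -78 compartment of kit_square at (460,251).

```bash
python3 -m crank '[0,0,0,0,0,0.01,20,0,0,0,0,0,0.03,20,0,0,0,0,0,0.03,20,0,0,0,0,0,0.02,20,0,0,0,-0.0029,0.034,0,20,0,0,0,-0.0029,0.034,0,20,0,0,0,-0.0029,0.034,0,20,0,0,0,-0.0029,0.034,0,20,0,0,0,-0.0029,0.034,0,20,0,0,0,-0.0029,0.034,0,20,0,0,0,-0.0029,0.034,0,20,0,0,0,-0.0029,0.034,0,20,0,0,0,-0.0029,0.034,0,20,0,0,0,-0.0029,0.034,0,20,0,0,0,0,0,0,20,0,0,0,0,0,0,20]'
python3 - <<'E'
from h import *
d=get_image("side"); save(d,"pics/s2.png",100,230,280,190,2.5)
E
```

```text
time_s: 4.95
position: [0.4587, 0.2525, 0.1177]
tool_rot: [[0.991, 0.136, -0.0], [0.136, -0.991, -0.0], [-0.0, 0.0, -1.0]]
ft_force: [-0.0, -0.1, -2.6]
grip_width: 0.0346
```

View pics/s2.png

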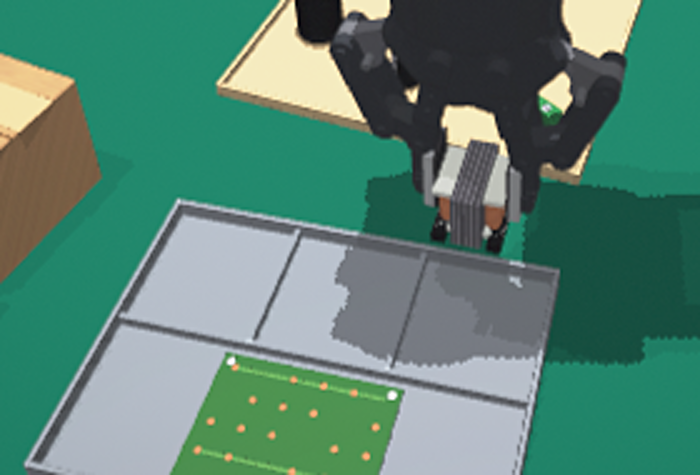

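The transformer hangs upright above the right-hand compartment (crop (475,230)). Lowering it.

```bash
python3 -m crank '[0,0,0,0.001,-0.001,-0.03,20,0,0,0,0,0,-0.03,20,0,0,0,0,0,-0.015,20,0,0,0,0,0,-0.006,20,0,0,0,0,0,-0.004,20,0,0,0,0,0,-0.003,20,0,0,0,0,0,0,20,0,0,0,0,0,0,20]'
```

```text
time_s: 5.8
position: [0.4604, 0.2513, 0.0299]
tool_rot: [[0.991, 0.135, 0.001], [0.135, -0.991, 0.0], [0.001, -0.0, -1.0]]
ft_force: [-0.2, 0.0, -1.7]
grip_width: 0.0341
```

```bash
python3 -m crank '[0,0,0,0,0,-0.001,20,0,0,0,0,0,-0.0006,20,0,0,0,0,0,0,20,0,0,0,0,0,0,20]'
```

```text
time_s: 6.2
position: [0.4603, 0.2513, 0.0284]
tool_rot: [[0.991, 0.135, 0.001], [0.135, -0.991, 0.0], [0.001, -0.0, -1.0]]
ft_force: [-1.5, -0.2, 5.3]
grip_width: 0.0344
```

```bash
python3 -m crank '[0,0,0,0,0,0,54,0,0,0,0,0,0,54,0,0,0,0,0,0,54,0,0,0,0,0,0.01,54,0,0,0,0,0,0.03,54,0,0,0,0,0,0.05,54,0,0,0,0.0246,-0.0244,0,75,0,0,0,0.0246,-0.0244,0,75,0,0,0,0.0246,-0.0244,0,75,0,0,0,0.0246,-0.0244,0,75,0,0,0,0.0246,-0.0244,0,75,0,0,0,0.0246,-0.0244,0,75,0,0,0,0.0246,-0.0244,0,75,0,0,0,0.0246,-0.0244,0,75,0,0,0,0,0,0,75,0,0,0,0,0,0,75]'
python3 - <<'E'
from h import *
d=get_image("side"); save(d,"pics/s3.png",100,170,280,250,2.3)
E
```

```text
time_s: 7.8
position: [0.6568, 0.0558, 0.1178]
tool_rot: [[0.991, 0.134, -0.0], [0.134, -0.991, 0.0], [-0.0, -0.0, -1.0]]
ft_force: [-1.3, 0.1, 0.3]
grip_width: 0.0639
```

View pics/s3.png

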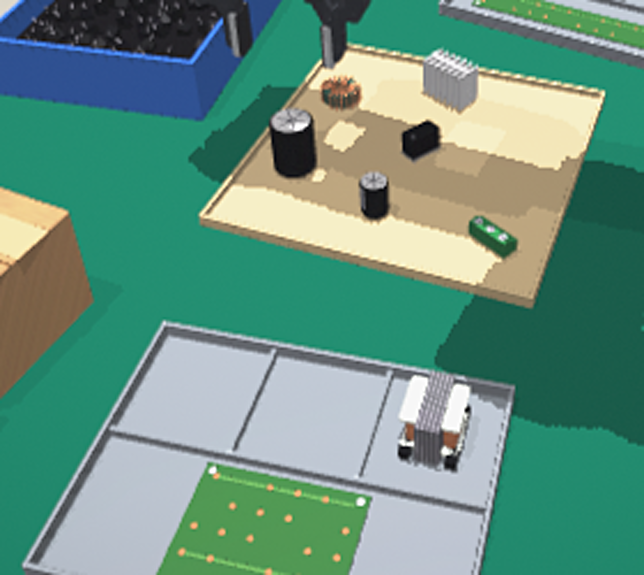

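The transformer stands upright in its compartment (crop (435,425)). Next, the large capacitor (crop (293,143)).

```bash
python3 -m crank '[0,0,0,0,0,-0.03,75,0,0,0,0,0,-0.03,75,0,0,0,0,0,-0.018,75,0,0,0,0,0,-0.007,75,0,0,0,0,0,0,75,0,0,0,0,0,0,30,0,0,0,0,0,0,30,0,0,0,0,0,0,30,0,0,0,0,0,0,20,0,0,0,0,0,0,20,0,0,0,0,0,0,20]' 30
```

```text
time_s: 8.95
position: [0.6575, 0.0562, 0.0342]
tool_rot: [[0.991, 0.135, 0.002], [0.135, -0.991, 0.0], [0.002, 0.0, -1.0]]
ft_force: [-1.2, 1.0, 6.9]
grip_width: 0.0342
```

```bash
python3 -m crank '[0,0,0,0,0,0.01,20,0,0,0,0,0,0.03,20,0,0,0,0,0,0.03,20,0,0,0,0,0,0.01,20,0,0,0,-0.0062,0.0313,0,20,0,0,0,-0.0062,0.0313,0,20,0,0,0,-0.0062,0.0313,0,20,0,0,0,-0.0062,0.0313,0,20,0,0,0,-0.0062,0.0313,0,20,0,0,0,-0.0062,0.0313,0,20,0,0,0,-0.0062,0.0313,0,20,0,0,0,0,0,-0.03,20,0,0,0,0,0,-0.03,20,0,0,0,0,0,0,20,0,0,0,0,0,0,20]'
python3 - <<'E'
from h import *
d=get_image("side"); save(d,"pics/s4.png",100,230,280,190,2.5)
E
```

```text
time_s: 10.45
position: [0.6136, 0.275, 0.053]
tool_rot: [[0.991, 0.134, -0.001], [0.134, -0.991, -0.0], [-0.001, 0.0, -1.0]]
ft_force: [0.2, 0.9, -0.1]
grip_width: 0.0342
```

View pics/s4.png

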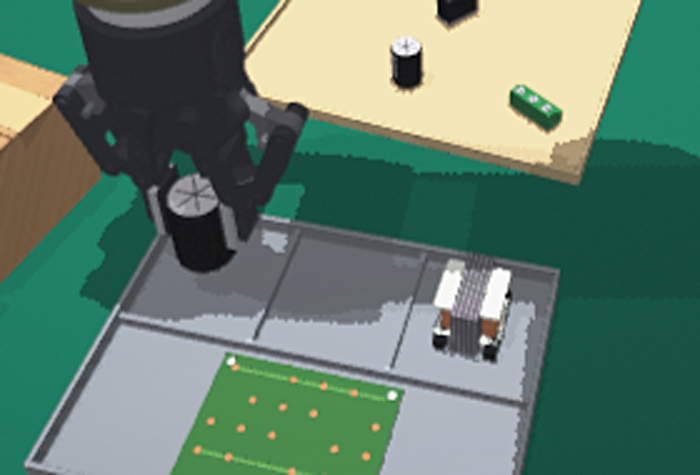

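The large capacitor is held upright (crop (200,225)) over the left compartment. Lowering it.

```bash
python3 -m crank '[0,0,0,0,0,-0.01,20,0,0,0,0,0,-0.006,20,0,0,0,0,0,-0.002,20,0,0,0,0,0,-0.0012,20,0,0,0,0,0,0,20,0,0,0,0,0,0,20]'
```

```text
time_s: 11.1
position: [0.6133, 0.275, 0.0343]
tool_rot: [[0.991, 0.135, -0.0], [0.135, -0.991, -0.0], [-0.0, 0.0, -1.0]]
ft_force: [-4.0, -1.4, 6.0]
grip_width: 0.0345
```

```bash
python3 -m crank '[0,0,0,0,0,0,54,0,0,0,0,0,0,54,0,0,0,0,0,0,54,0,0,0,0,0,0.01,54,0,0,0,0,0,0.03,54,0,0,0,0,0,0.05,54,0,0,0.1115,-0.00385,-0.0357,0,70,0,0,0.1115,-0.00385,-0.0357,0,70,0,0,0.1115,-0.00385,-0.0357,0,70,0,0,0.1115,-0.00385,-0.0357,0,70,0,0,0.1115,-0.00385,-0.0357,0,70,0,0,0.1115,-0.00385,-0.0357,0,70,0,0,0.1115,-0.00385,-0.0357,0,70,0,0,0.1115,-0.00385,-0.0357,0,70,0,0,0.1115,-0.00385,-0.0357,0,70,0,0,0.1115,-0.00385,-0.0357,0,70,0,0,0,0,0,0,70,0,0,0,0,0,0,70]'
```

```text
time_s: 12.9
position: [0.5751, -0.0823, 0.1241]
tool_rot: [[0.318, 0.948, 0.001], [0.948, -0.318, 0.0], [0.0, 0.001, -1.0]]
ft_force: [-0.7, -0.7, 0.6]
grip_width: 0.0597
```

```bash
python3 -m crank '[0,0,0,0,0,-0.03,70,0,0,0,0,0,-0.03,70,0,0,0,0,0,-0.026,70,0,0,0,0,0,-0.01,70,0,0,0,0,0,0,70,0,0,0,0,0,0,30,0,0,0,0,0,0,20,0,0,0,0,0,0,10,0,0,0,0,0,0,10,0,0,0,0,0,0,10,0,0,0,0,0,0,10]' 30
python3 - <<'E'
from h import *
d=get_image("side"); save(d,"pics/s5.png",100,130,300,280,2.1)
E
```

```text
time_s: 14.0
position: [0.5758, -0.0819, 0.029]
tool_rot: [[0.315, 0.949, 0.003], [0.949, -0.315, -0.001], [0.0, 0.003, -1.0]]
ft_force: [0.2, 1.1, 5.6]
grip_width: 0.0244
```

View pics/s5.png

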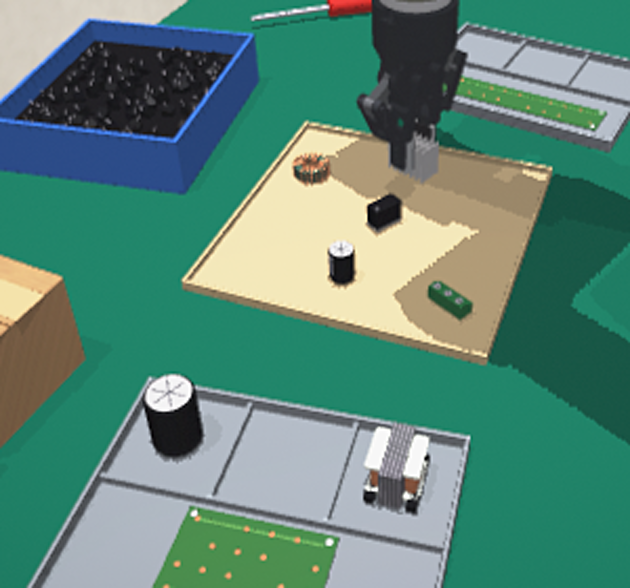

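Heat sink gripped (24.4 mm across; crop (420,160)), and the large capacitor stands upright in its compartment (crop (172,415)). Carrying the sink to the middle compartment at (537,263).

```bash
python3 -m crank '[0,0,0,0,0,0.01,10,0,0,0,0,0,0.03,10,0,0,0,0,0,0.03,10,0,0,0,0,0,0.02,10,0,0,0.0476,-0.0039,0.0345,0,10,0,0,0.0476,-0.0039,0.0345,0,10,0,0,0.0476,-0.0039,0.0345,0,10,0,0,0.0476,-0.0039,0.0345,0,10,0,0,0.0476,-0.0039,0.0345,0,10,0,0,0.0476,-0.0039,0.0345,0,10,0,0,0.0476,-0.0039,0.0345,0,10,0,0,0.0476,-0.0039,0.0345,0,10,0,0,0.0476,-0.0039,0.0345,0,10,0,0,0.0476,-0.0039,0.0345,0,10,0,0,0,0,-0.03,10,0,0,0,0,0,-0.03,10,0,0,0,0,0,0,10,0,0,0,0,0,0,10]'
python3 - <<'E'
from h import *
d=get_image("side"); save(d,"pics/s6.png",100,230,280,190,2.5)
E
```

```text
validation failed for argument at $...
```

View pics/s6.png

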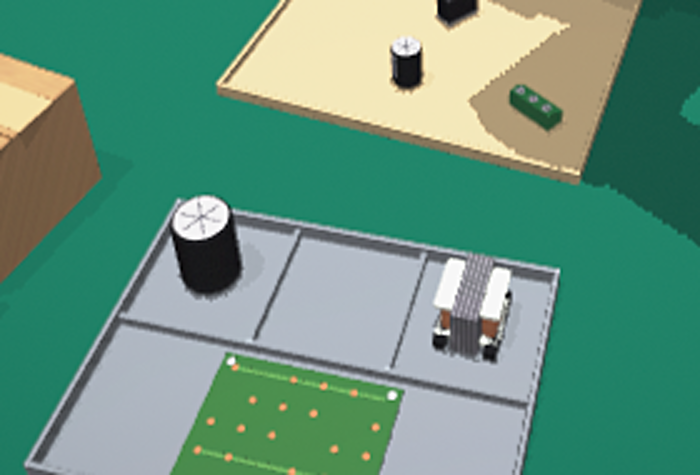

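The call was refused because one row was a number short, so nothing moved; the picture shows the square kit unchanged. I'll send it again with that row corrected.

```bash
python3 -m crank '[0,0,0,0,0,0.01,10,0,0,0,0,0,0.03,10,0,0,0,0,0,0.03,10,0,0,0,0,0,0.02,10,0,0,0.0476,-0.0039,0.0345,0,10,0,0,0.0476,-0.0039,0.0345,0,10,0,0,0.0476,-0.0039,0.0345,0,10,0,0,0.0476,-0.0039,0.0345,0,10,0,0,0.0476,-0.0039,0.0345,0,10,0,0,0.0476,-0.0039,0.0345,0,10,0,0,0.0476,-0.0039,0.0345,0,10,0,0,0.0476,-0.0039,0.0345,0,10,0,0,0.0476,-0.0039,0.0345,0,10,0,0,0.0476,-0.0039,0.0345,0,10,0,0,0,0,0,-0.03,10,0,0,0,0,0,-0.02,10,0,0,0,0,0,0,10,0,0,0,0,0,0,10]' && python3 - <<'E'
from h import *
d=get_image("side"); save(d,"pics/s7.png",100,230,280,190,2.5)
E
```

```text
time_s: 15.9
position: [0.5364, 0.263, 0.0685]
tool_rot: [[-0.154, 0.988, 0.001], [0.988, 0.154, 0.0], [0.0, 0.001, -1.0]]
ft_force: [-0.4, -0.1, 0.1]
grip_width: 0.0246
```

View pics/s7.png

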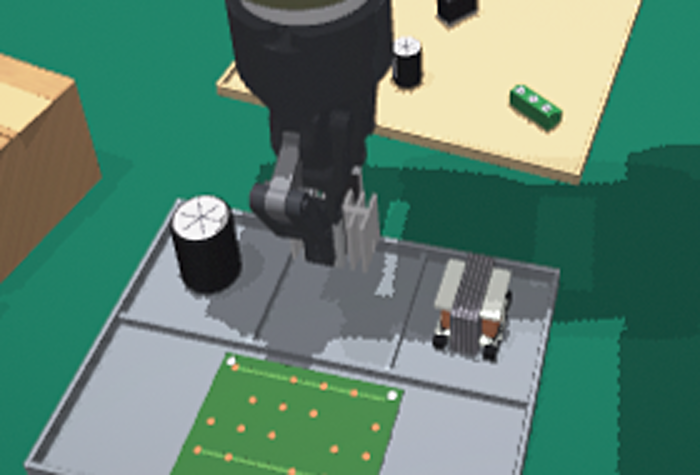

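The sink is held upright (crop (350,235)) over the middle compartment, with space on both sides. Lowering it 39.5 mm.

```bash
python3 -m crank '[0,0,0,0,0,-0.02,10,0,0,0,0,0,-0.012,10,0,0,0,0,0,-0.005,10,0,0,0,0,0,-0.002,10,0,0,0,0,0,-0.001,10,0,0,0,0,0,0,10,0,0,0,0,0,0,10]'
```

```text
time_s: 16.65
position: [0.536, 0.263, 0.029]
tool_rot: [[-0.155, 0.988, 0.0], [0.988, 0.155, -0.0], [-0.0, 0.0, -1.0]]
ft_force: [-3.7, -3.4, 5.8]
grip_width: 0.0244
```

```bash
python3 -m crank '[0,0,0,0,0,0,48,0,0,0,0,0,0,48,0,0,0,0,0,0,48,0,0,0,0,0,0.01,48,0,0,0,0,0,0.03,48,0,0,0,0,0,0.05,48]' && python3 -m crank '[0,0,-0.139,0.0021,-0.0164,0,60,0,0,-0.139,0.0021,-0.0164,0,60,0,0,-0.139,0.0021,-0.0164,0,60,0,0,-0.139,0.0021,-0.0164,0,60,0,0,-0.139,0.0021,-0.0164,0,60,0,0,-0.139,0.0021,-0.0164,0,60,0,0,-0.139,0.0021,-0.0164,0,60,0,0,-0.139,0.0021,-0.0164,0,60,0,0,-0.139,0.0021,-0.0164,0,60,0,0,-0.139,0.0021,-0.0164,0,60,0,0,-0.139,0.0021,-0.0164,0,60,0,0,-0.139,0.0021,-0.0164,0,60,0,0,-0.139,0.0021,-0.0164,0,60,0,0,-0.139,0.0021,-0.0164,0,60,0,0,-0.139,0.0021,-0.0164,0,60,0,0,-0.139,0.0021,-0.0164,0,60,0,0,0,0,0,0,60,0,0,0,0,0,0,60]'
```

```text
time_s: 17.25
position: [0.5348, 0.2627, 0.1168]
tool_rot: [[-0.154, 0.988, -0.006], [0.988, 0.154, -0.001], [-0.001, -0.006, -1.0]]
ft_force: [1.2, 0.8, -0.5]
grip_width: 0.041
time_s: 19.05
position: [0.5696, 0.0009, 0.118]
tool_rot: [[0.88, -0.475, 0.0], [-0.475, -0.88, 0.0], [0.0, -0.0, -1.0]]
ft_force: [-0.5, 0.7, -0.1]
grip_width: 0.0511
```

```bash
python3 -m crank '[0,0,0,0,0,-0.03,60,0,0,0,0,0,-0.03,60,0,0,0,0,0,-0.026,60,0,0,0,0,0,-0.011,60,0,0,0,0,0,0,60,0,0,0,0,0,0,30,0,0,0,0,0,0,20,0,0,0,0,0,0,5,0,0,0,0,0,0,5,0,0,0,0,0,0,5,0,0,0,0,0,0,5]' 25
```

```text
time_s: 20.15
position: [0.5703, 0.0007, 0.0218]
tool_rot: [[0.879, -0.478, 0.002], [-0.478, -0.879, -0.0], [0.002, -0.001, -1.0]]
ft_force: [0.2, 1.1, 6.7]
grip_width: 0.0146
```

```bash
python3 -m crank '[0,0,0,0,0,0.01,5,0,0,0,0,0,0.03,5,0,0,0,0,0,0.03,5,0,0,0,0,0,0.02,5,0,0,0.0393,-0.0138,-0.0327,0,5,0,0,0.0393,-0.0138,-0.0327,0,5,0,0,0.0393,-0.0138,-0.0327,0,5,0,0,0.0393,-0.0138,-0.0327,0,5,0,0,0.0393,-0.0138,-0.0327,0,5,0,0,0.0393,-0.0138,-0.0327,0,5,0,0,0.0393,-0.0138,-0.0327,0,5,0,0,0.0393,-0.0138,-0.0327,0,5,0,0,0.0393,-0.0138,-0.0327,0,5,0,0,0.0393,-0.0138,-0.0327,0,5,0,0,0,0,0,-0.03,5,0,0,0,0,0,-0.02,5,0,0,0,0,0,0,5,0,0,0,0,0,0,5]' && python3 - <<'E'
from h import *
d=get_image("side"); save(d,"pics/s8.png",230,90,220,160,3)
E
```

```text
time_s: 21.95
position: [0.4319, -0.3264, 0.0614]
tool_rot: [[0.995, -0.105, 0.0], [-0.105, -0.995, -0.0], [0.0, 0.0, -1.0]]
ft_force: [0.4, 0.2, -0.2]
grip_width: 0.0141
```

View pics/s8.png

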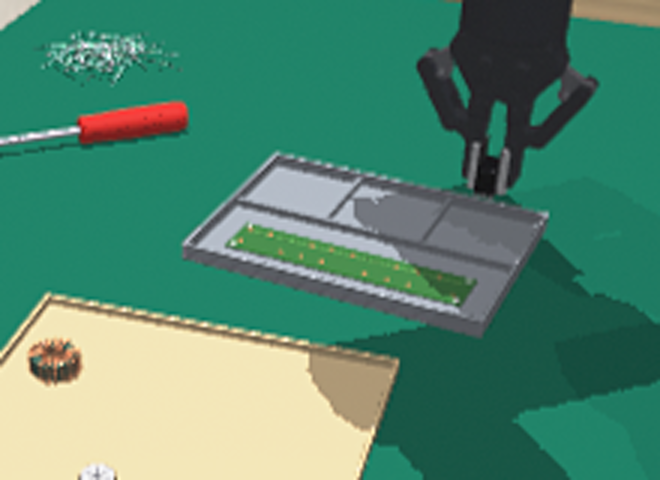

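The relay is held upright (crop (487,175)) above the right-hand compartment (crop ~(485,230)). Lowering it 39.6 mm.

```bash
python3 -m crank '[0,0,0,0,0,-0.02,5,0,0,0,0,0,-0.012,5,0,0,0,0,0,-0.005,5,0,0,0,0,0,-0.002,5,0,0,0,0,0,-0.001,5,0,0,0,0,0,0,5,0,0,0,0,0,0,5]'
```

```text
time_s: 22.7
position: [0.4317, -0.3262, 0.0219]
tool_rot: [[0.995, -0.105, 0.0], [-0.105, -0.995, -0.001], [0.0, 0.0, -1.0]]
ft_force: [-1.9, 3.0, 7.4]
grip_width: 0.0143
```

```bash
python3 -m crank '[0,0,0,0,0,0,36,0,0,0,0,0,0,36,0,0,0,0,0,0,36,0,0,0,0,0,0.01,36,0,0,0,0,0,0.03,36,0,0,0,0,0,0.05,36,0,0,0,0.012,0.034,0,60,0,0,0,0.012,0.034,0,60,0,0,0,0.012,0.034,0,60,0,0,0,0.012,0.034,0,60,0,0,0,0.012,0.034,0,60,0,0,0,0.012,0.034,0,60,0,0,0,0.012,0.034,0,60,0,0,0,0.012,0.034,0,60,0,0,0,0.012,0.034,0,60,0,0,0,0.012,0.034,0,60,0,0,0,0.012,0.034,0,60,0,0,0,0.012,0.034,0,60,0,0,0,0,0,0,60,0,0,0,0,0,0,60]'
```

```text
time_s: 24.7
position: [0.5756, 0.0822, 0.1109]
tool_rot: [[0.995, -0.103, 0.0], [-0.103, -0.995, -0.0], [0.0, 0.0, -1.0]]
ft_force: [-0.1, -0.4, 0.6]
grip_width: 0.0513
```

```bash
python3 -m crank '[0,0,0,0,0,-0.03,60,0,0,0,0,0,-0.03,60,0,0,0,0,0,-0.016,60,0,0,0,0,0,-0.01,60,0,0,0,0,0,0,60,0,0,0,0,0,0,30,0,0,0,0,0,0,20,0,0,0,0,0,0,10,0,0,0,0,0,0,10,0,0,0,0,0,0,10,0,0,0,0,0,0,10]' 25
```

```text
time_s: 25.8
position: [0.5762, 0.0815, 0.0257]
tool_rot: [[0.995, -0.105, 0.002], [-0.105, -0.995, -0.0], [0.002, 0.0, -1.0]]
ft_force: [-0.9, -0.5, 7.7]
grip_width: 0.0207
```

```bash
python3 -m crank '[0,0,0,0,0,0.01,10,0,0,0,0,0,0.03,10,0,0,0,0,0,0.03,10,0,0,0,0,0,0.02,10,0,0,0,-0.0055,-0.0347,0,10,0,0,0,-0.0055,-0.0347,0,10,0,0,0,-0.0055,-0.0347,0,10,0,0,0,-0.0055,-0.0347,0,10,0,0,0,-0.0055,-0.0347,0,10,0,0,0,-0.0055,-0.0347,0,10,0,0,0,-0.0055,-0.0347,0,10,0,0,0,-0.0055,-0.0347,0,10,0,0,0,-0.0055,-0.0347,0,10,0,0,0,-0.0055,-0.0347,0,10,0,0,0,-0.0055,-0.0347,0,10,0,0,0,-0.0055,-0.0347,0,10,0,0,0,0,0,-0.03,10,0,0,0,0,0,-0.02,10,0,0,0,0,0,0,10,0,0,0,0,0,0,10]' && python3 - <<'E'
from h import *
d=get_image("side"); save(d,"pics/s9.png",230,90,220,160,3)
E
```

```text
time_s: 27.8
position: [0.5099, -0.3347, 0.0655]
tool_rot: [[0.995, -0.105, 0.0], [-0.105, -0.995, -0.0], [0.001, 0.0, -1.0]]
ft_force: [0.1, 0.3, 0.7]
grip_width: 0.021
```

View pics/s9.png

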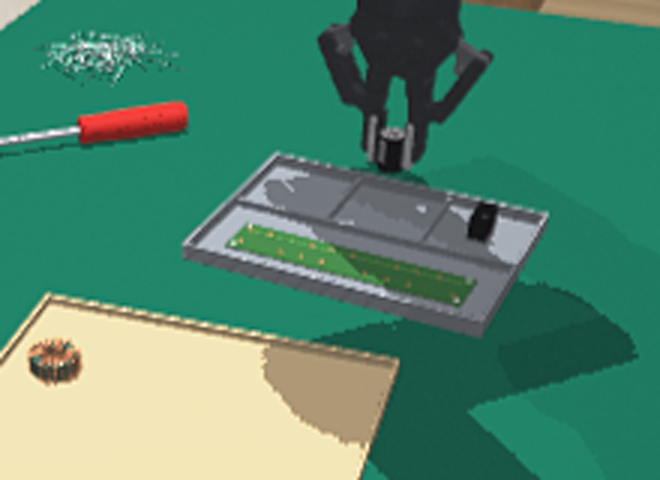

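The relay stands in its compartment (crop (482,222)) and the small capacitor is held upright (crop (392,150)) over the middle one. Lowering it 39.8 mm.

```bash
python3 -m crank '[0,0,0,0,0,-0.02,10,0,0,0,0,0,-0.012,10,0,0,0,0,0,-0.005,10,0,0,0,0,0,-0.002,10,0,0,0,0,0,-0.0012,10,0,0,0,0,0,0,10,0,0,0,0,0,0,10]'
```

```text
time_s: 28.55
position: [0.5097, -0.3346, 0.0257]
tool_rot: [[0.995, -0.105, 0.0], [-0.105, -0.995, -0.0], [0.0, 0.0, -1.0]]
ft_force: [-2.3, 2.4, 6.0]
grip_width: 0.021
```

```bash
python3 -m crank '[0,0,0,0,0,0,42,0,0,0,0,0,0,42,0,0,0,0,0,0,42,0,0,0,0,0,0.01,42,0,0,0,0,0,0.03,42,0,0,0,0,0,0.05,42,0,0,0,0,0,0.05,42,0,0,0,-0.025,0.03,0.02,42,0,0,0,-0.025,0.03,0.02,42,0,0,0,-0.025,0.03,0.02,42,0,0,0,-0.025,0.03,0.02,42,0,0,0,-0.025,0.03,0,42,0,0,0,-0.025,0.03,0,42,0,0,0,0,0,0,42,0,0,0,0,0,0,42]' && python3 - <<'E'
from h import *
a=get_image("top");b=get_image("side"); save(a,"pics/t9.png",40,140,460,190,1.7); save(b,"pics/s10.png",90,110,360,310,1.8)
E
```

```text
time_s: 30.05
position: [0.3596, -0.1545, 0.2453]
tool_rot: [[0.995, -0.104, 0.002], [-0.104, -0.995, -0.001], [0.002, 0.001, -1.0]]
ft_force: [0.4, 0.9, 1.5]
grip_width: 0.0354
```

View pics/t9.png

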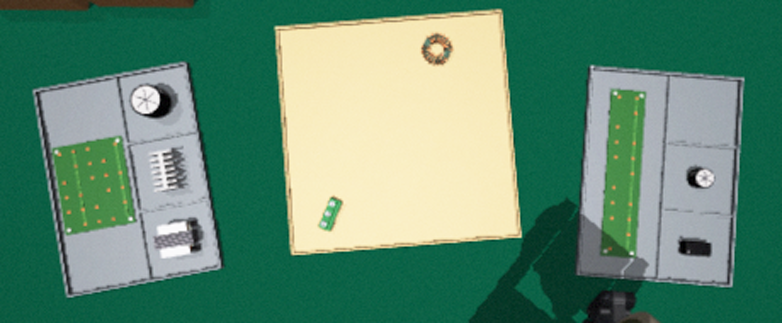

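View pics/s10.png

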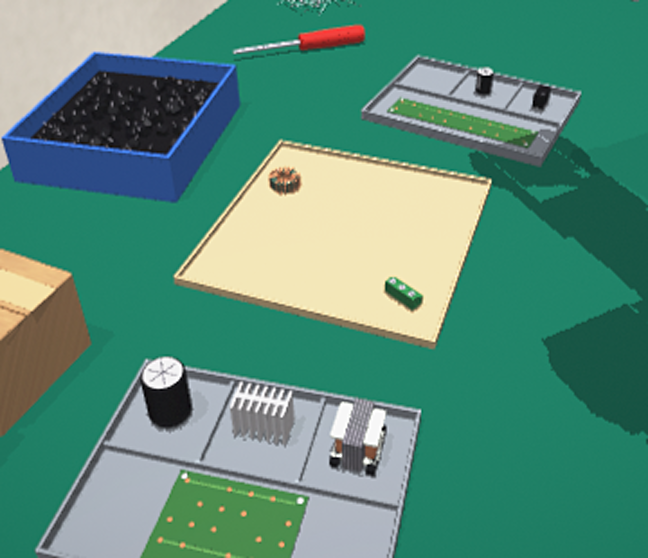

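Both views show all five parts upright, each in its own compartment. Square kit in the top crop: (150,100), (168,170), (180,238). Strip kit: (703,178), (694,246). The choke and terminal block haven't moved, and the arm is clear.

```bash
python3 -c "
from rig import *
print(close_job())"
```

```text
the job is handed in; nothing more can be done
None
```

Both kits are made up and the job is handed in, at about 30 s on the robot's clock against the 109 s limit.

- **Square-board kit:** it holds the transformer, large capacitor and heat sink. **Strip-board kit:** it holds the relay and small capacitor. I placed them in that order.
- **Setting down:** each part was lowered until it touched the tray floor before release. Contact showed as 5 to 7 N upward on the tool, far below the limits.
- **Last check:** the final top and side pictures show all five parts upright, each in its own compartment. The terminal block and ring choke look unmoved in the stock tray, judged by eye.
- **What went wrong:** one move call was refused because a row was a number short. Nothing moved, and I sent it again corrected. No check failed or disagreed.

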